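# True a frame corner with an assembly square

## Task

The swinging rail of the clamped frame corner has been knocked inwards. Take the steel square from its mat and push it fully home into the inner corner, so that it pushes the rail back true, and hold it there for a second with its two outer faces flush without a gap, pressing gently but surely (about 10 N each way, never 30 N) on both the fixed rail and the corner block. Then draw it out without moving the rail again and lay it gently back flat in the middle of the mat, leaving the other things where they are.

Things in the scene. Friction and masses are not known exactly. Their poses are not given: they have to be found in the camera images.
- square: bare steel L-shaped square, 0.3 kg, lying loose on the mat, z up. Origin: outer corner of the L, on the underside. Legs along +x and +y, each 110 mm long, 14 wide, 18 high; outer reference faces on the planes y = 0 and x = 0. Inside the L a 7 mm thick web carries an upright grip plate centred at x = y = 36 mm, up to 61 mm high, 14 mm thick along the bisector of the L, 36 mm long across it.
- square_grip (a point): middle of the square's grip plate, at (36, 36, 46) mm in the square's frame, same axes. Grasp from above with the fingers closing along the bisector of the L (direction (1, 1, 0) of the square); with the TCP here the fingertips pass 9 mm over the legs and, with the square on the bench, 2 mm over the 25 mm high rails.
- frame: aluminium frame corner clamped fast to the bench by toe clamps on its outer sides (up to 39 mm high). Origin: inner corner, on the bench; the open inside is x > 0, y > 0. Fixed rail: inner face on y = 0. Corner block and, when true, swinging rail: inner faces on x = 0. All 25 mm wide and high. The square is home when its x, y and yaw equal this frame's, resting on or just above the bench.
- fixed_rail: fixed aluminium rail of the frame; same origin and axes as the frame; inner face on y = 0 from x = 0 to 153 mm, 25 mm high; rigid.
- corner_block: grey block of the frame; same origin and axes as the frame; inner face on x = 0 from y = 0 to 28 mm, 25 mm high; rigid.
- swing_rail (a joint): angle of the swinging rail, rad. It spans y = 30 to 158 mm in the frame, beyond the corner block, on a vertical screw at x = -12.5, y = 40 mm. 0 = true, inner face on x = 0. Positive = far end leaning inwards (0.1: about 11 mm). Turns stiffly (dry friction 0.25 N m, about 3.6 N at the tip of the square's leg), stays where it is left and can be pushed past true.
- mat: plain cork mat 180 x 180 x 5 mm, fixed flat on the bench; origin: centre of its underside. The square lies here at the start, and is to be laid back with its grip plate over the middle, its legs may lie at any yaw.
- tape_roll: bystander: roll of tape lying flat, 63 mm across, 19 mm high; origin: centre of its underside
- column_3: bystander: grey separation column lying flat, 17 x 122 x 17 mm, long along its y; origin: centre of its underside
- spare_cap_1: bystander: ribbed bottle cap, 49 mm across, 26 mm high; origin: centre of its underside
- reagent_2: bystander: small upright bottle with screw cap, 34 mm across, 74 mm high; origin: centre of its underside
Mind the look-alikes: they are no part of the job. Of the things shaped like the square, the steel one is meant.

How it is judged:
By the outcome, as a careful person would: the job done as asked, in the order asked, and still so for the second after the job is handed in, with the robot touching nothing.
It also fails if it takes over 58 s, if anything falls off the work surface, if the arm or the gripper's body presses on something with over 40 N, if the wrist force passes 120 N, or if a joint passes its speed limit or range.

## Robot

A 6-joint arm with a two-finger parallel gripper is mounted at the origin on a cart in front of the work surface, level with it; the furniture and walls round the work are solid. World frame = base frame: x ahead of the robot, y to its left, z up, the work surface at z = 0. Lengths are in mm, angles in rad, forces in N, time in s.
With the tool pointing down it reaches from about 350 to 925 mm from the base axis. Payload 6.4 kg.
Tool frame: the origin (TCP) lies between the finger pads, 19 mm behind the fingertips; this is the grasp point; z points along the fingers, y is the line along which they close (so a half turn about z gives the same grasp; the last joint's range is limited). The gripper opens to 85 mm and grips with 20 to 120 N. Pads are 22 mm wide; open, the fingers measure 114 mm over their backs; the gripper's body (76 mm by 85 mm) begins 54 mm behind the grasp point. The pads swing forward as they close: fully open they stand 13 mm farther back than shut.
Start: joints at [-1.489, 0.245, 1.558, -0, 1.339, -0.174], TCP at [164.467, -628.86, 249.99] pointing down, gripper open.
Joint ranges: [-3.13, 3.13], [-1.02, 2.26], [0.13, 2.54], [-0.95, 4.09], [0.21, 2.88], [-2.74, 2.74]. Speed limits (rad/s): [2.57, 2.57, 3.14, 3.14, 3.14, 3.14].

## Interface

Orientations are given as a unit quaternion [x, y, z, w].
In Python, from rig import sense, grab_frame, camera_model, job_done, find_in gives the robot as it stands.
- The arm moves only by the tool play_rows, never from a script. Its argument "increments" is a list of rows, each a list of 3 entries, a list of its own where there are three numbers: the shift along the tool's x, y, z in m, then the turn, a rotation vector about the tool's x, y, z in degrees, then the opening, from 0 (shut) to 1 (fully open). A call has 1 to 10 rows; each row shifts and turns the commanded pose from where the row before left it, along the tool's axes as they then stand; what a row does not reach is not made up. A row lasts 1/12 s, in which the tool goes at most 41.7 mm and 7.16 degrees, less where a joint would pass 70% of its speed; a pose out of reach is approached as far as the arm can. A call with a gripper value outside its range is refused whole. The fingers move at their own pace and stop on an object; "force" is the grip in N (left out, the last holds). Time passes only in rows, so rows that do not move let the fingers close. It gives the time, the measured TCP pose, the force, the opening and the grip force at its end, in the units of the state.
- sense(): the state, without advancing time (a new reading comes with each control period).
- grab_frame(name): name is "scene" or "top"; returns the picture (400x640x3 uint8, blue, green, red); there is no depth.
- camera_model(name): a dict with "K" (3x3 intrinsics, pixels), "extrinsics" (4x4, takes a point from world to camera coordinates). Camera axes: x right, y up, looking along -z (the intrinsics and any distortion apply to the point x, -y, -z); pixel columns grow to the right and rows downward; lengths in mm; the calibration is good to about 2 mm. A picture is of the moment at which its call begins. camera_model takes no time and is no camera call.
- job_done(): hands the job in; it is judged then, once.
Trained networks look in the newest picture that a camera, given by its name, has taken for a name from the list of things; names that differ only in an ending like _2 or _b are one class to them, and where a whole thing is asked for, a point or a joint stands for the part that bears it (a point fixed in the world has none). Each returns a list of dicts, best first, with "confidence" (0 to 1); they miss things now and then, are a little off and sometimes report something else, mostly with a low value. They report only what shows in the picture. A call takes as long as a camera call. They do not tell look-alikes from the thing itself.
- find_in(camera, query): "position" ([x, y, z] in mm, in the coordinates of the camera as it stood for that picture, good to about 4 mm: the middle of the surface that is visible of it).
The state is a dict: "time_s": time; "joint_pos": joint angles; "joint_vel": joint speeds; "effort": joint torques, N m; "eef_pos": TCP position; "tcp_rot": TCP orientation; "contact_force": force on the tool from outside, world axes, zero at the start; "torque": the same for the moment, N m; "gripper_width": finger opening in mm; "gripper_force": force on a finger pad.
Only numpy, scipy, OpenCV 4.12 (cv2) and the standard library are available. Lean on these libraries where they do the work, as an engineer would, in place of code of your own. Each camera call takes 0.05 s, during which the arm holds its last target. There are 200 camera calls.

## Working session

There is one attempt and no reset: what is moved stays moved. The work goes in short steps, Python scripts to look and compute and a tool call to move; the robot and the scene stay as the last step left them, time stands still between calls to the robot, and variables do not carry over. Pictures are saved under pics/ and viewed, at most 10 in all, crops included, and the job is handed in when it is done.

Besides the shell and the picture viewer there is one more tool, called after "Call:" as name(argument=value, ...) on one line, values as JSON. play_rows: Moves the arm, as the interface text tells. Its arguments: {"type":"object","properties":{"increments":{"type":"array"},"force":{"type":"number"}},"required":["increments"]}

```bash
ls; mkdir -p pics; python3 - <<'E'
from rig import *
import cv2,numpy as np
s=sense();print({k:np.round(v,3).tolist() for k,v in s.items()})
for c in("scene","top"):
    im=grab_frame(c);cv2.imwrite(f"pics/{c}0.png",im)
    m=camera_model(c);print(c,m)
    T=np.linalg.inv(np.array(m["extrinsics"]))
    for q in("square","square_grip","frame","fixed_rail","corner_block","swing_rail","mat","tape_roll","column_3","spare_cap_1","reagent_2"):
        for d in find_in(c,q)[:3]:
            p=np.array(d["position"]);P=T@[*p,1]
            x=np.array(m["K"])@[p[0],-p[1],-p[2]]
            print(q,round(d["confidence"],2),P[:3].round(),(x[:2]/x[2]).round())
E
```

```text
pics
{'time_s': 0.0, 'joint_pos': [-1.489, 0.246, 1.559, 0.0, 1.339, -0.174], 'joint_vel': [-0.001, -0.001, -0.001, 0.001, -0.002, 0.001], 'effort': [-0.0, -42.951, -32.613, -0.0, 0.005, 0.0], 'eef_pos': [164.425, -628.317, 248.884], 'tcp_rot': [0.992, 0.128, 0.0, -0.001], 'contact_force': [-0.308, -0.49, -0.008], 'torque': [0.022, -0.038, -0.006], 'gripper_force': 0.0, 'gripper_width': 85.258}
scene {'K': array([[371.66489183,   0.        , 316.66998636],
       [  0.        , 371.66489183, 197.59657728],
       [  0.        ,   0.        ,   1.        ]]), 'extrinsics': array([[-7.01718174e-01, -7.12433547e-01,  5.48134683e-03,
         3.79822584e+02],
       [ 3.75122716e-01, -3.62917992e-01,  8.52979179e-01,
        -2.76737065e+02],
       [-6.05701703e-01,  6.00607169e-01,  5.21916157e-01,
        -9.68774703e+02],
       [ 0.00000000e+00,  0.00000000e+00,  0.00000000e+00,
         1.00000000e+00]])}
square 0.74 [ 524. -155.   17.] [350. 200.]
square 0.6 [376. 267.  17.] [290. 277.]
square_grip 0.94 [ 521. -151.   19.] [350. 200.]
square_grip 0.89 [377. 265.  19.] [290. 276.]

[... 1015 characters left out ...]
 0.75 [382. 250.  13.] [229. 270.]
square 0.61 [ 526. -163.   21.] [372. 220.]
square 0.3 [ 671. -384.   28.] [445. 171.]
square_grip 0.75 [ 529. -163.   20.] [372. 219.]
square_grip 0.7 [386. 251.  14.] [229. 269.]
frame 0.67 [621. 175.  23.] [257. 188.]
frame 0.35 [ 530. -165.   21.] [373. 218.]
fixed_rail 0.73 [562. 200.  24.] [248. 208.]
corner_block 0.47 [656. 164.  22.] [261. 177.]
swing_rail 0.85 [634.  80.  24.] [289. 184.]
mat 0.73 [ 534. -198.    2.] [383. 218.]
tape_roll 0.62 [729. -96.  15.] [348. 154.]
column_3 0.56 [371.  34.  10.] [304. 274.]
spare_cap_1 0.67 [ 669. -385.   23.] [445. 172.]
reagent_2 0.55 [673. 375.  50.] [188. 169.]
reagent_2 0.25 [371.  29.   9.] [306. 274.]
```

```bash
python3 - <<'E'
import cv2
im=cv2.imread("pics/top0.png");cv2.imwrite("pics/topc.png",cv2.resize(im[130:330,170:450],(784,560),interpolation=cv2.INTER_CUBIC))
im=cv2.imread("pics/scene0.png");cv2.imwrite("pics/scenec.png",cv2.resize(im[150:310,190:400],(787,600),interpolation=cv2.INTER_CUBIC))
E
```

```text
(no output)
```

View pics/topc.png

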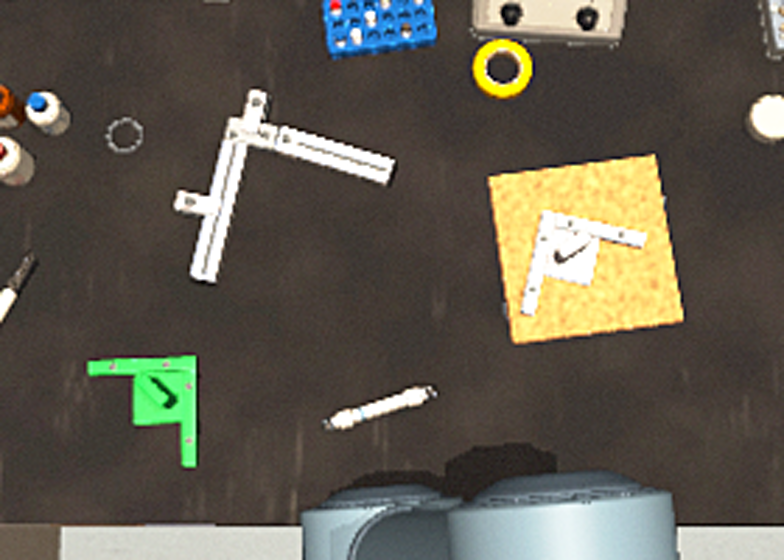

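View pics/scenec.png

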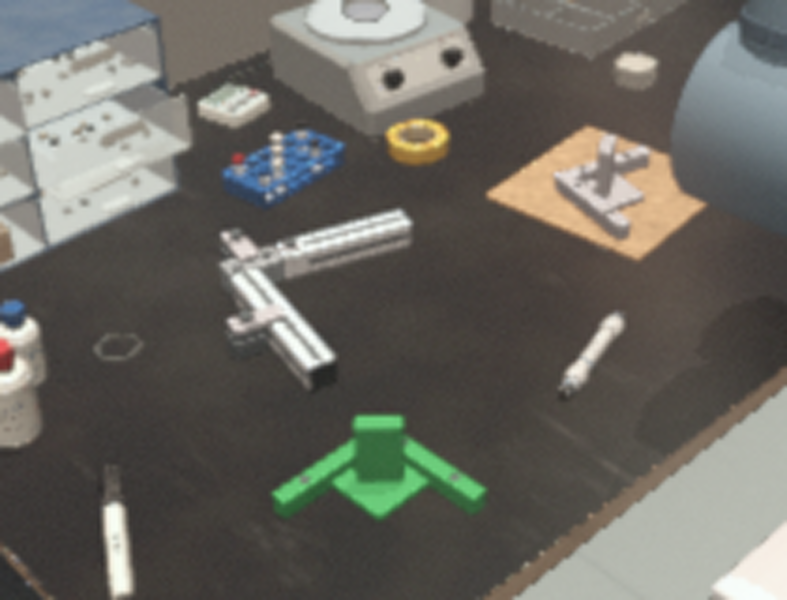

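The steel candidate is the grey-white square on the cork mat (top picture px 372,219). The look-alike is the green one, at px 229,269. I choose the one on the mat. The frame's inner corner is at about px (258,180), and its swinging rail runs right to px (310,190). Next I'll fit models to the silhouettes in both views.

```bash
cat > h.py <<'E'
from rig import *
import cv2,numpy as np
from scipy.optimize import minimize
M={c:camera_model(c) for c in("scene","top")}
def proj(c,P):
    P=np.c_[P,np.ones(len(P))]@np.array(M[c]["extrinsics"]).T
    x=np.c_[P[:,0],-P[:,1],-P[:,2]]@np.array(M[c]["K"]).T
    return x[:,:2]/x[:,2:]
def box(x0,x1,y0,y1,z0,z1):
    return np.array([(x,y,z) for x in(x0,x1) for y in(y0,y1) for z in(z0,z1)],float)
def rz(P,a,c=(0,0)):
    R=np.array([[np.cos(a),-np.sin(a)],[np.sin(a),np.cos(a)]]);Q=P.copy();Q[:,:2]=(P[:,:2]-c)@R.T+c;return Q
def place(P,p,z=0): return rz(P,p[2])+[p[0],p[1],z]
u=np.array([1,1])/2**.5;v=np.array([-1,1])/2**.5
plate=np.array([(*(36+a*u+b*v),z) for a in(-7,7) for b in(-18,18) for z in(7,61)])
SQ=[box(0,110,0,14,0,18),box(0,14,0,110,0,18),box(0,50,0,50,0,7),plate]
def FR(th): return [box(0,153,-25,0,0,25),box(-25,0,-25,28,0,25),rz(box(-25,0,30,158,0,25),-th,(-12.5,40))]
def cover(c,parts,shape=(400,640),S=8,roi=None):
    x0,y0,x1,y1=roi;im=np.zeros(((y1-y0)*S,(x1-x0)*S),np.uint8)
    for P in parts:
        q=((proj(c,P)-[x0,y0]+.5)*S-.5)
        cv2.fillConvexPoly(im,cv2.convexHull(np.round(q*16).astype(np.int32)),255,cv2.LINE_AA,4)
    return cv2.resize(im,(x1-x0,y1-y0),interpolation=cv2.INTER_AREA)/255.
E
python3 - <<'E'
from h import *
np.set_printoptions(linewidth=250)
t=cv2.imread("pics/top0.png");s=cv2.imread("pics/scene0.png")
print(t[218,360:405:2].tolist());print(t[184,235:315:3].max(1));print(t[190,235:275].max(1))
print(s[195:215:3,335:370:3].tolist())
for c,p in(("top",(525,-160)),):
  pass
print(proj("top",np.array([[560,-130,18],[640,160,25.]])))
E
```

```text
[[105, 193, 252], [255, 255, 255], [255, 255, 255], [250, 254, 254], [255, 255, 255], [255, 255, 255], [255, 255, 255], [255, 255, 255], [255, 255, 255], [90, 102, 117], [255, 255, 255], [255, 255, 255], [109, 228, 255], [127, 231, 255], [126, 235, 255], [135, 244, 255], [138, 248, 255], [99, 194, 255], [78, 144, 224], [98, 118, 171], [108, 217, 255], [125, 235, 255], [126, 232, 255]]
[ 71  72  71  68  51 255 169 255  56  65  64  60 224 255 255 255 255 174 232 255 255 255 255  46  70  78  74]
[ 81  79  75  69  71  74  70  72  75  71  63  54 232 255 255 255 157 232 255 255 255 162  67  62  74  77  75  69  69  71  73  70  74  76  74  75  70  70  65  70]
[[[142, 186, 226], [155, 189, 222], [175, 191, 212], [192, 199, 208], [179, 183, 192], [115, 121, 130], [105, 109, 120], [110, 117, 129], [118, 142, 170], [133, 175, 211], [137, 179, 218], [129, 168, 206]], [[146, 190, 229], [115, 132, 154], [202, 208, 218], [170, 175, 183], [187, 193, 202], [116, 122, 130], [154, 160, 170], [205, 210, 220], [141, 182, 219], [134, 177, 215], [140, 185, 223], [141, 184, 223]], [[143, 189, 228], [130, 169
[... 344 characters left out ...]
219], [143, 186, 224], [140, 182, 222]], [[135, 178, 218], [141, 185, 224], [144, 188, 226], [141, 185, 224], [103, 114, 132], [118, 122, 134], [198, 203, 213], [178, 200, 226], [135, 176, 215], [142, 185, 224], [141, 184, 224], [141, 184, 223]], [[64, 71, 83], [87, 113, 143], [138, 182, 222], [141, 187, 226], [141, 184, 223], [103, 124, 150], [108, 113, 123], [146, 151, 158], [135, 177, 215], [139, 181, 220], [132, 173, 210], [138, 180, 219]], [[64, 72, 79], [63, 68, 78], [64, 70, 81], [72, 87, 107], [122, 164, 202], [136, 179, 217], [121, 155, 189], [105, 125, 148], [141, 184, 223], [139, 182, 221], [136, 178, 217], [75, 90, 111]]]
[[360.33305956 208.71756477]
 [262.10431209 182.03590475]]
```

```bash
cat > fit.py <<'E'
from h import *
def fit(c,img,model,x0,roi,kind,steps):
    a,b,d,e=roi;I=img[b:e,a:d].astype(float)
    if kind=="sq": T=1-np.clip((I[...,2]-I[...,0]-25)/55,0,1)
    else: T=cv2.morphologyEx(np.clip((I.max(2)-75)/165,0,1),cv2.MORPH_CLOSE,np.ones((3,3)))
    def cost(p,full=False):
        full_,top,ign=model(p[:-1]);s=cover(c,full_,roi=roi);t=cover(c,top,roi=roi)
        m=np.clip(t+p[-1]*(s-t),0,1);w=1-cover(c,ign,roi=roi) if ign else 1
        # only pixels near the model
        return np.sum(w*(m-T)**2)
    s=np.vstack([x0]+[np.array(x0)+np.eye(len(x0))[i]*steps[i] for i in range(len(x0))])
    best=None
    for k in range(2):
        r=minimize(cost,x0,method="Nelder-Mead",options=dict(initial_simplex=s,maxiter=600,xatol=.01,fatol=.001));x0=r.x
        s=np.vstack([x0]+[np.array(x0)+np.eye(len(x0))[i]*steps[i]*.4 for i in range(len(x0))])
    return r
topf=lambda P:np.vstack([P[P[:,2]==P[:,2].max()]])
def sqm(z): return lambda p:([place(P,p,z) for P in SQ],[place(topf(P),p,z) for P in SQ],[])
def frm(p):
    F=FR(p[3]);cl=[box(-80,153,-90,-27,0,40),box(-90,-27,-80,30,0,40)]
    return [place(P,p) for P in F],[place(topf(P),p) for P in F],[place(P,p) for P in cl]
E
python3 - <<'E'
from fit import *
t=cv2.imread("pics/top0.png");s=cv2.imread("pics/scene0.png")
sq0=[565,-135,np.pi-.22,.9];f0=[652,152,np.pi-.23,.05,.5]
for c,im,r1,r2 in(("top",t,(352,196,406,246),(230,160,318,234)),("scene",s,(334,183,366,214),(245,200,304,256))):
    for n,mo,x,roi,k,st in(("sq",sqm(5),sq0,r1,"sq",[8,8,.1,-.3]),("fr",frm,f0,r2,"fr",[8,8,.08,.08,.3])):
        r=fit(c,im,mo,x,roi,k,st);print(c,n,r.x.round(3),round(r.fun,2))
        D=mo(r.x[:-1])[0];o=cv2.resize(im[roi[1]:roi[3],roi[0]:roi[2]],None,fx=6,fy=6,interpolation=cv2.INTER_NEAREST)
        for P in D: cv2.polylines(o,[cv2.convexHull(((proj(c,P)-roi[:2]+.5)*6).astype(np.int32))],True,(0,0,255),1)
        cv2.imwrite(f"pics/f_{c}_{n}.png",o)
a=[cv2.imread(f"pics/f_{c}_{n}.png") for c in("top","scene") for n in("sq","fr")]
H=np.zeros((800,1000,3),np.uint8)
H[:a[0].shape[0],:a[0].shape[1]]=a[0];H[:a[1].shape[0],400:400+a[1].shape[1]]=a[1]
H[450:450+a[2].shape[0],:a[2].shape[1]]=a[2];H[450:450+a[3].shape[0],400:400+a[3].shape[1]]=a[3]
cv2.imwrite("pics/fits.png",cv2.resize(H,(750,600),interpolation=cv2.INTER_AREA))
E
```

```text
top sq [ 571.372 -139.899    2.909    0.806] 138.87
top fr [6.43909e+02 1.72950e+02 2.94200e+00 1.10000e-01 1.76000e-01] 24.09
scene sq [ 571.446 -140.209    2.892    0.968] 194.03
scene fr [6.43544e+02 1.75334e+02 2.94000e+00 1.13000e-01 3.21000e-01] 22.68
```

View pics/fits.png

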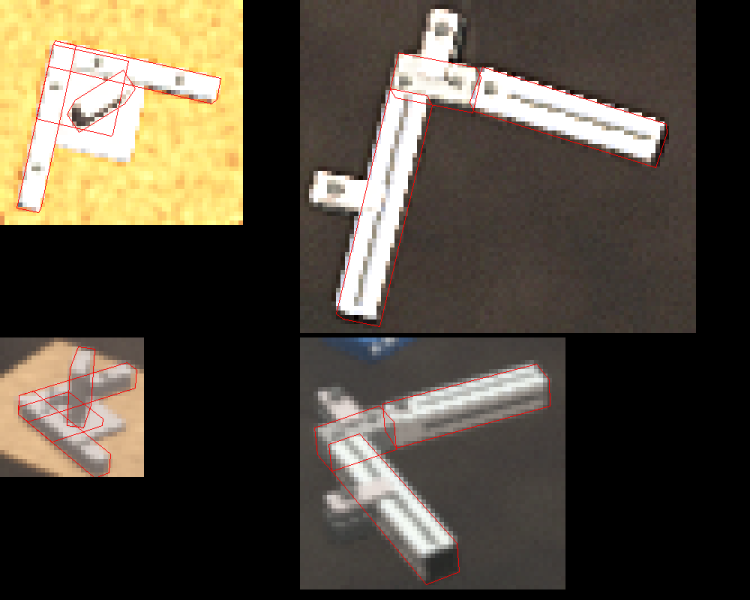

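The top and scene fits agree: the square to under 0.5 mm and the frame to about 2 mm, each with the expected heights. The web is somewhat larger than I modelled. Next I refit with that and plan the reach.

```bash
sed -i 's/box(0,50,0,50,0,7)/box(0,64,0,64,0,7)/' h.py
cat > plan.py <<'E'
from h import *
from scipy.spatial.transform import Rotation as R
def pose():
    s=sense();A=R.from_quat(s["tcp_rot"]).as_matrix()
    return s,np.array(s["eef_pos"]),np.arctan2(A[1,0],A[0,0]),A
def rows(tgt,psi1,n,open_=None):
    """straight line rows in mm/deg to tgt (world) and tool-x angle psi1"""
    s,p,psi,A=pose();d=(np.array(tgt)-p)/n;dp=((psi1-psi+np.pi)%(2*np.pi)-np.pi)/n;out=[]
    for i in range(n):
        a=psi+i*dp;out.append([round((d[0]*np.cos(a)+d[1]*np.sin(a))/1000,4),round((d[0]*np.sin(a)-d[1]*np.cos(a))/1000,4),round(-d[2]/1000,4),round(-np.degrees(dp),2)])
    print("at",p.round(2),"psi",round(psi,4),"tilt",A[:,2].round(4),"F",np.round(s["contact_force"],2),"M",np.round(s["torque"],3),"w",round(s["gripper_width"],2),"t",round(s["time_s"],2))
    for r in out: print("[[%g,%g,%g],[0,0,%g],]"%tuple(r))
E
python3 - <<'E'
from fit import *
from plan import rows
t=cv2.imread("pics/top0.png");s=cv2.imread("pics/scene0.png")
for c,im,r1 in(("top",t,(352,196,406,246)),("scene",s,(334,183,366,214))):
    r=fit(c,im,sqm(5),[571.4,-140,2.90,.9],r1,"sq",[5,5,.08,-.3]);p=r.x;print(c,p.round(3),round(r.fun,2))
    print("grip",place(np.array([[36,36,46.]]),p[:3],5).round(1),"psi",p[2]+np.pi*.75-2*np.pi)
# mat fit, top, by colour: sum R-B
I=t.astype(float);m=((I[...,2]-I[...,0])>60).astype(np.uint8);m[:,:330]=0;m[:,430:]=0;m[:175]=0;m[265:]=0
q=cv2.minAreaRect(cv2.findNonZero(cv2.morphologyEx(m,cv2.MORPH_OPEN,np.ones((3,3)))));print(q)
f=lambda X:np.sum((proj("top",np.array([[X[0],X[1],5.]]))[0]-q[0])**2)
print("mat",minimize(f,[530,-170],method="Nelder-Mead").x)
rows([527.8,-166.4,140],2.115,16)
E
```

```text
top [ 571.638 -139.793    2.908    0.744] 14.64
grip [[ 528.3 -166.5   51. ]] psi -1.0192337136347938
scene [ 571.624 -138.556    2.904    0.953] 160.25
grip [[ 528.2 -165.1   51. ]] psi -1.022895902256586
((378.6637268066406, 218.60537719726562), (61.62370681762695, 61.95344161987305), 81.57302856445312)
mat [ 532.6750122  -184.66331065]
at [ 164.45 -628.86  250.  ] psi 0.2558 tilt [ 0.  0. -1.] F [ 0.68 -0.44 -0.07] M [ 0.026  0.009 -0.007] w 85.46 t 1.2
[[0.0293,-0.0222,0.0069],[0,0,-6.66],]
[[0.0317,-0.0187,0.0069],[0,0,-6.66],]
[[0.0336,-0.0149,0.0069],[0,0,-6.66],]
[[0.0351,-0.0109,0.0069],[0,0,-6.66],]
[[0.0361,-0.0067,0.0069],[0,0,-6.66],]
[[0.0367,-0.0025,0.0069],[0,0,-6.66],]
[[0.0367,0.0018,0.0069],[0,0,-6.66],]
[[0.0363,0.006,0.0069],[0,0,-6.66],]
[[0.0353,0.0102,0.0069],[0,0,-6.66],]
[[0.0339,0.0142,0.0069],[0,0,-6.66],]
[[0.032,0.018,0.0069],[0,0,-6.66],]
[[0.0297,0.0216,0.0069],[0,0,-6.66],]
[[0.027,0.0249,0.0069],[0,0,-6.66],]
[[0.0239,0.0279,0.0069],[0,0,-6.66],]
[[0.0205,0.0305,0.0069],[0,0,-6.66],]
[[0.0169,0.0327,0.0069],[0,0,-6.66],]
```

Call:
play_rows(increments=[[[0.0293, -0.0222, 0.0069], [0, 0, -6.66], 1], [[0.0317, -0.0187, 0.0069], [0, 0, -6.66], 1], [[0.0336, -0.0149, 0.0069], [0, 0, -6.66], 1], [[0.0351, -0.0109, 0.0069], [0, 0, -6.66], 1], [[0.0361, -0.0067, 0.0069], [0, 0, -6.66], 1], [[0.0367, -0.0025, 0.0069], [0, 0, -6.66], 1], [[0.0367, 0.0018, 0.0069], [0, 0, -6.66], 1], [[0.0363, 0.006, 0.0069], [0, 0, -6.66], 1]])

```text
time_s: 1.87
eef_pos: [347.0, -396.1, 194.7]
tcp_rot: [0.828, 0.561, -0.0, 0.0]
contact_force: [0.2, -0.5, 0.2]
gripper_width: 85.5
gripper_force: 0.0
```

Call:
play_rows(increments=[[[0.0353, 0.0102, 0.0069], [0, 0, -6.66], 1], [[0.0339, 0.0142, 0.0069], [0, 0, -6.66], 1], [[0.032, 0.018, 0.0069], [0, 0, -6.66], 1], [[0.0297, 0.0216, 0.0069], [0, 0, -6.66], 1], [[0.027, 0.0249, 0.0069], [0, 0, -6.66], 1], [[0.0239, 0.0279, 0.0069], [0, 0, -6.66], 1], [[0.0205, 0.0305, 0.0069], [0, 0, -6.66], 1], [[0.0169, 0.0327, 0.0069], [0, 0, -6.66], 1], [[0, 0, 0], [0, 0, 0], 1], [[0, 0, 0], [0, 0, 0], 1]])

```text
time_s: 2.7
eef_pos: [528.2, -164.8, 139.1]
tcp_rot: [0.49, 0.872, -0.0, -0.0]
contact_force: [-0.8, 0.2, 0.1]
gripper_width: 85.5
gripper_force: 0.0
```

```bash
python3 - <<'E'
from plan import *
im=grab_frame("scene");cv2.imwrite("pics/s1.png",cv2.resize(im[100:260,260:450],(760,600)[:2],interpolation=cv2.INTER_CUBIC))
rows([528.2,-166,52],2.121,10)
E
```

```text
at [ 527.81 -165.99  139.51] psi 2.1163 tilt [-4.e-04 -2.e-04 -1.e+00] F [-0.33  0.47 -0.52] M [-0.043  0.081  0.027] w 85.41 t 2.75
[[-0,0,0.0088],[0,0,-0.03],]
[[-0,0,0.0088],[0,0,-0.03],]
[[-0,0,0.0088],[0,0,-0.03],]
[[-0,0,0.0088],[0,0,-0.03],]
[[-0,0,0.0088],[0,0,-0.03],]
[[-0,0,0.0088],[0,0,-0.03],]
[[-0,0,0.0088],[0,0,-0.03],]
[[-0,0,0.0088],[0,0,-0.03],]
[[-0,0,0.0088],[0,0,-0.03],]
[[-0,0,0.0088],[0,0,-0.03],]
```

View pics/s1.png

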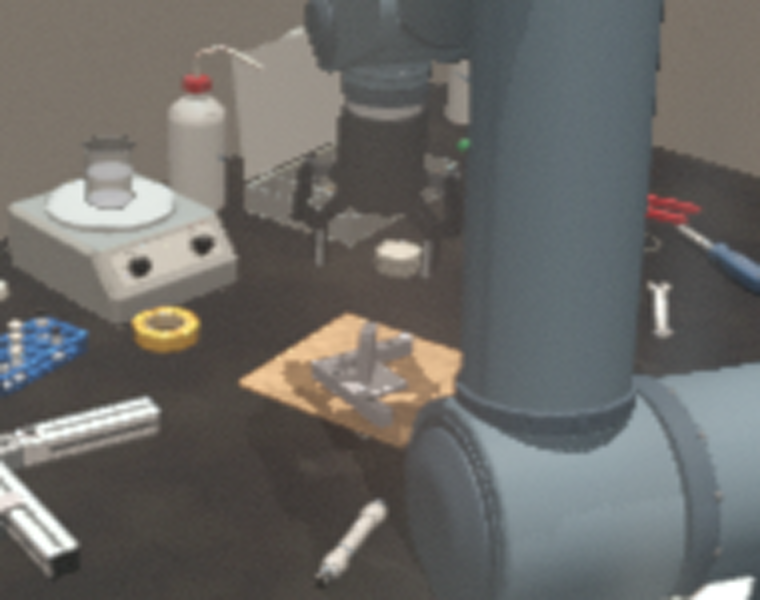

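The gripper stands squarely over the steel square, with its fingers either side of the plate (crop px about 370,350). I'll descend and grip.

Call:
play_rows(increments=[[[0, 0, 0.0088], [0, 0, -0.03], 1], [[0, 0, 0.0088], [0, 0, -0.03], 1], [[0, 0, 0.0088], [0, 0, -0.03], 1], [[0, 0, 0.0088], [0, 0, -0.03], 1], [[0, 0, 0.0088], [0, 0, -0.03], 1], [[0, 0, 0.0088], [0, 0, -0.03], 1], [[0, 0, 0.0088], [0, 0, -0.03], 1], [[0, 0, 0.0088], [0, 0, -0.03], 1], [[0, 0, 0.0086], [0, 0, 0], 1], [[0, 0, 0.0086], [0, 0, 0], 0.6]], force=30)

```text
time_s: 3.58
eef_pos: [527.7, -166.3, 51.1]
tcp_rot: [0.489, 0.872, 0.0, -0.0]
contact_force: [0.1, -0.2, 0.5]
gripper_width: 76.1
gripper_force: 0.0
```

Call:
play_rows(increments=[[[0, 0, 0], [0, 0, 0], 0.4], [[0, 0, 0], [0, 0, 0], 0.3], [[0, 0, 0], [0, 0, 0], 0.2], [[0, 0, 0], [0, 0, 0], 0], [[0, 0, 0], [0, 0, 0], 0], [[0, 0, 0], [0, 0, 0], 0], [[0, 0, 0], [0, 0, 0], 0], [[0, 0, 0], [0, 0, 0], 0], [[0, 0, 0], [0, 0, 0], 0]], force=30)

```text
time_s: 4.33
eef_pos: [528.5, -166.6, 52.8]
tcp_rot: [0.489, 0.872, 0.0, 0.001]
contact_force: [1.9, 2.3, 5.0]
gripper_width: 13.7
gripper_force: 33.6
```

```bash
python3 - <<'E'
from plan import *
rows([528.2,-166,52],2.121,1)
E
```

```text
at [ 528.49 -166.59   52.8 ] psi 2.1198 tilt [ 1.8e-03 -6.0e-04 -1.0e+00] F [1.88 2.31 4.97] M [ 0.227 -0.307 -0.011] w 13.66 t 4.33
[[0.0007,0.0001,0.0008],[0,0,-0.07],]
```

Call:
play_rows(increments=[[[0, 0, 0], [0, 0, 0], 0], [[0, 0, 0], [0, 0, 0], 0], [[0, 0, -0.002], [0, 0, 0], 0], [[0, 0, -0.005], [0, 0, 0], 0], [[0, 0, -0.01], [0, 0, 0], 0], [[0, 0, -0.015], [0, 0, 0], 0], [[0, 0, -0.015], [0, 0, 0], 0], [[0, 0, -0.015], [0, 0, 0], 0], [[0, 0, -0.01], [0, 0, 0], 0], [[0, 0, -0.005], [0, 0, 0], 0]], force=80)

```text
time_s: 5.17
eef_pos: [528.1, -166.7, 130.7]
tcp_rot: [0.489, 0.872, -0.0, 0.001]
contact_force: [1.1, 0.1, -2.7]
gripper_width: 12.9
gripper_force: 78.1
```

```bash
python3 - <<'E'
from plan import *
rows([577.4,138.6,110],2.156,12)
E
```

```text
at [ 528.11 -166.69  130.72] psi 2.1198 tilt [ 0.0017 -0.0011 -1.    ] F [ 1.1   0.08 -2.69] M [ 0.022 -0.015 -0.025] w 12.94 t 5.17
[[0.0196,0.0168,0.0017],[0,0,-0.17],]
[[0.0195,0.0168,0.0017],[0,0,-0.17],]
[[0.0195,0.0169,0.0017],[0,0,-0.17],]
[[0.0194,0.017,0.0017],[0,0,-0.17],]
[[0.0194,0.017,0.0017],[0,0,-0.17],]
[[0.0193,0.0171,0.0017],[0,0,-0.17],]
[[0.0193,0.0171,0.0017],[0,0,-0.17],]
[[0.0192,0.0172,0.0017],[0,0,-0.17],]
[[0.0191,0.0172,0.0017],[0,0,-0.17],]
[[0.0191,0.0173,0.0017],[0,0,-0.17],]
[[0.019,0.0174,0.0017],[0,0,-0.17],]
[[0.019,0.0174,0.0017],[0,0,-0.17],]
```

Call:
play_rows(increments=[[[0.0195, 0.0168, 0.0017], [0, 0, -0.17], 0], [[0.0195, 0.0168, 0.0017], [0, 0, -0.17], 0], [[0.0195, 0.0169, 0.0017], [0, 0, -0.17], 0], [[0.0194, 0.017, 0.0017], [0, 0, -0.17], 0], [[0.0194, 0.017, 0.0017], [0, 0, -0.17], 0], [[0.0193, 0.0171, 0.0017], [0, 0, -0.17], 0], [[0.0193, 0.0171, 0.0017], [0, 0, -0.17], 0], [[0.0192, 0.0172, 0.0017], [0, 0, -0.17], 0], [[0.0191, 0.0172, 0.0017], [0, 0, -0.17], 0], [[0.0191, 0.0173, 0.0017], [0, 0, -0.17], 0]])

```text
time_s: 6.0
eef_pos: [568.1, 89.3, 111.2]
tcp_rot: [0.476, 0.879, -0.0, -0.001]
contact_force: [1.2, 0.6, -3.4]
gripper_width: 13.1
gripper_force: 78.3
```

Call:
play_rows(increments=[[[0.019, 0.0174, 0.0017], [0, 0, -0.17], 0], [[0.019, 0.0174, 0.0017], [0, 0, -0.17], 0], [[0, 0, 0], [0, 0, 0], 0], [[0, 0, 0], [0, 0, 0], 0], [[0, 0, 0], [0, 0, 0], 0]])

```text
time_s: 6.42
eef_pos: [576.5, 138.6, 108.0]
tcp_rot: [0.473, 0.881, -0.001, -0.001]
contact_force: [0.2, -0.2, -3.1]
gripper_width: 13.1
gripper_force: 78.7
```

```bash
python3 - <<'E'
from plan import *
for c in("top","scene"): cv2.imwrite(f"pics/{c}2.png",grab_frame(c))
a=cv2.imread("pics/top2.png")[145:245,210:340];b=cv2.imread("pics/scene2.png")[150:270,220:350]
o=np.zeros((600,800,3),np.uint8);o[:300,:390]=cv2.resize(a,(390,300));o[:360,400:790]=cv2.resize(b,(390,360));cv2.imwrite("pics/v2.png",o[:360])
rows([577.4,138.6,60],2.156,7)
E
```

```text
at [576.78 137.96 108.33] psi 2.1543 tilt [-8.e-04 -3.e-04 -1.e+00] F [-0.42  0.43 -2.71] M [-0.025  0.017  0.028] w 13.21 t 6.52
[[0,0.0001,0.0069],[0,0,-0.01],]
[[0,0.0001,0.0069],[0,0,-0.01],]
[[0,0.0001,0.0069],[0,0,-0.01],]
[[0,0.0001,0.0069],[0,0,-0.01],]
[[0,0.0001,0.0069],[0,0,-0.01],]
[[0,0.0001,0.0069],[0,0,-0.01],]
[[0,0.0001,0.0069],[0,0,-0.01],]
```

View pics/v2.png

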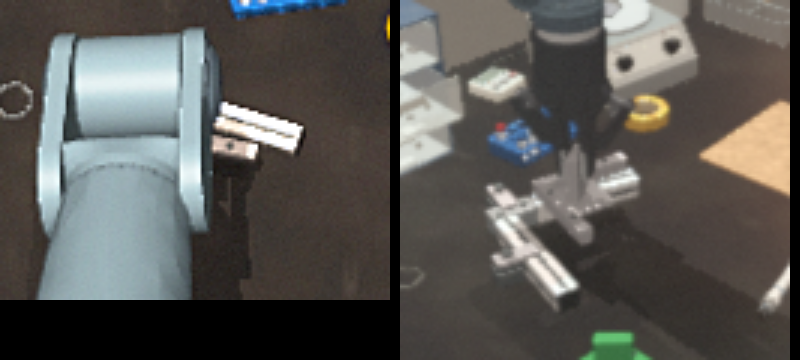

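Call:
play_rows(increments=[[[0, 0, 0.007], [0, 0, 0], 0], [[0, 0, 0.007], [0, 0, 0], 0], [[0, 0, 0.007], [0, 0, 0], 0], [[0, 0, 0.007], [0, 0, 0], 0], [[0, 0, 0.007], [0, 0, 0], 0], [[0, 0, 0.007], [0, 0, 0], 0], [[0, 0, 0.006], [0, 0, 0], 0], [[0, 0, 0.004], [0, 0, 0], 0], [[0, 0, 0.002], [0, 0, 0], 0], [[0, 0, 0], [0, 0, 0], 0]])

```text
time_s: 7.35
eef_pos: [576.7, 138.9, 54.0]
tcp_rot: [0.473, 0.881, -0.0, -0.0]
contact_force: [-1.4, 0.1, -3.1]
gripper_width: 12.3
gripper_force: 78.8
```

Call:
play_rows(increments=[[[0, 0, 0.002], [0, 0, 0], 0], [[0, 0, 0.001], [0, 0, 0], 0], [[0, 0, 0], [0, 0, 0], 0], [[0, 0, 0], [0, 0, 0], 0]])

```text
time_s: 7.68
eef_pos: [577.2, 138.9, 51.8]
tcp_rot: [0.473, 0.881, 0.0, 0.0]
contact_force: [-0.4, 0.6, -3.2]
gripper_width: 13.0
gripper_force: 78.8
```

Call:
play_rows(increments=[[[0, 0, 0.001], [0, 0, 0], 0], [[0, 0, 0], [0, 0, 0], 0]])

```text
time_s: 7.85
eef_pos: [577.1, 138.9, 50.6]
tcp_rot: [0.473, 0.881, 0.0, 0.0]
contact_force: [-0.1, -0.3, -3.6]
gripper_width: 12.6
gripper_force: 78.8
```

Call:
play_rows(increments=[[[0, 0, 0.001], [0, 0, 0], 0], [[0, 0, 0.001], [0, 0, 0], 0], [[0, 0, 0], [0, 0, 0], 0]])

```text
time_s: 8.1
eef_pos: [576.9, 138.9, 48.3]
tcp_rot: [0.473, 0.881, -0.0, -0.0]
contact_force: [0.5, -0.5, -3.3]
gripper_width: 12.7
gripper_force: 78.8
```

Call:
play_rows(increments=[[[0, 0, 0.001], [0, 0, 0], 0], [[0, 0, 0], [0, 0, 0], 0]])

```text
time_s: 8.27
eef_pos: [577.2, 138.9, 48.0]
tcp_rot: [0.473, 0.881, 0.0, 0.0]
contact_force: [-1.5, 0.4, 0.5]
gripper_width: 12.8
gripper_force: 79.1
```

Call:
play_rows(increments=[[[0, 0, -0.001], [0, 0, 0], 0], [[0.0014, 0.0014, 0], [0, 0, 0], 0], [[0.0014, 0.0014, 0], [0, 0, 0], 0], [[0.0014, 0.0014, 0], [0, 0, 0], 0], [[0.0007, 0.0007, 0], [0, 0, 0], 0], [[0, 0, 0], [0, 0, 0], 0]])

```text
time_s: 8.77
eef_pos: [578.4, 146.0, 48.5]
tcp_rot: [0.473, 0.881, 0.0, -0.0]
contact_force: [0.1, 0.5, -3.1]
gripper_width: 12.9
gripper_force: 78.9
```

Call:
play_rows(increments=[[[0.0007, 0.0007, 0], [0, 0, 0], 0], [[0.0007, 0.0007, 0], [0, 0, 0], 0], [[0, 0, 0], [0, 0, 0], 0]])

```text
time_s: 9.02
eef_pos: [578.9, 147.8, 48.6]
tcp_rot: [0.473, 0.881, 0.0, 0.0]
contact_force: [0.5, 0.8, -3.0]
gripper_width: 12.9
gripper_force: 78.9
```

Call:
play_rows(increments=[[[0.0007, 0.0007, 0], [0, 0, 0], 0], [[0, 0, 0], [0, 0, 0], 0]])

```text
time_s: 9.18
eef_pos: [579.0, 148.7, 48.6]
tcp_rot: [0.473, 0.881, 0.0, -0.0]
contact_force: [0.6, 0.4, -2.2]
gripper_width: 12.9
gripper_force: 78.8
```

```bash
cat > st.py <<'E'
from plan import *
F0=np.array([644,174.1]);ph=2.941
def st():
    s,p,psi,A=pose();Q=np.array([[np.cos(ph),np.sin(ph)],[-np.sin(ph),np.cos(ph)]])
    print("frame xy off",(Q@(p[:2]-F0)-36).round(2),"z",p[2].round(2),"psi err",round(psi-(ph-np.pi/4),4),"F",(Q@s["contact_force"][:2]).round(2),np.round(s["contact_force"][2],2),"M",np.round(s["torque"],3),"t",round(s["time_s"],2))
if __name__=="__main__": st()
E
python3 st.py
```

```text
frame xy off [22.59  1.84] z 48.59 psi err -0.0001 F [-0.56 -0.48] -2.17 M [-0.    -0.012 -0.043] t 9.18
```

Call:
play_rows(increments=[[[0.00035, 0.00035, 0], [0, 0, 0], 0], [[0.00035, 0.00035, 0], [0, 0, 0], 0], [[0, 0, 0], [0, 0, 0], 0]])

```text
time_s: 9.43
eef_pos: [579.2, 149.6, 48.6]
tcp_rot: [0.473, 0.881, 0.0, 0.0]
contact_force: [-0.0, -0.4, -3.2]
gripper_width: 12.8
gripper_force: 78.8
```

Call:
play_rows(increments=[[[0.00035, 0.00035, 0], [0, 0, 0], 0], [[0, 0, 0], [0, 0, 0], 0]])

```text
time_s: 9.6
eef_pos: [579.3, 150.1, 48.6]
tcp_rot: [0.473, 0.881, 0.0, -0.0]
contact_force: [-0.3, 0.1, -2.6]
gripper_width: 13.0
gripper_force: 78.9
```

Call:
play_rows(increments=[[[0.00035, 0.00035, 0], [0, 0, 0], 0], [[0, 0, 0], [0, 0, 0], 0]])

```text
time_s: 9.77
eef_pos: [579.4, 150.4, 48.6]
tcp_rot: [0.473, 0.881, -0.0, 0.0]
contact_force: [-0.5, -0.8, -2.1]
gripper_width: 13.1
gripper_force: 78.9
```

```bash
python3 st.py
```

```text
frame xy off [22.59  0.08] z 48.61 psi err -0.0002 F [0.29 0.87] -2.12 M [-0.137  0.074 -0.076] t 9.77
```

Call:
play_rows(increments=[[[0.0002, 0.0002, 0], [0, 0, 0], 0], [[0, 0, 0], [0, 0, 0], 0]])

```text
time_s: 9.93
eef_pos: [579.4, 150.5, 48.6]
tcp_rot: [0.473, 0.881, -0.0, -0.0]
contact_force: [-1.3, -2.4, -1.5]
gripper_width: 12.7
gripper_force: 78.9
```

```bash
python3 st.py
```

```text
frame xy off [22.59  0.03] z 48.62 psi err -0.0002 F [0.84 2.61] -1.53 M [-0.408  0.172 -0.06 ] t 9.93
```

Call:
play_rows(increments=[[[0.0002, 0.0002, 0], [0, 0, 0], 0], [[0, 0, 0], [0, 0, 0], 0]])

```text
time_s: 10.1
eef_pos: [579.4, 150.6, 48.7]
tcp_rot: [0.473, 0.881, -0.001, -0.0]
contact_force: [-1.9, -4.1, 0.2]
gripper_width: 12.7
gripper_force: 79.1
```

```bash
python3 st.py
```

```text
frame xy off [22.6  -0.09] z 48.66 psi err -0.0001 F [1.07 4.44] 0.18 M [-0.822  0.313 -0.105] t 10.1
```

Call:
play_rows(increments=[[[0.0002, 0.0002, 0], [0, 0, 0], 0], [[0, 0, 0], [0, 0, 0], 0]])

```text
time_s: 10.27
eef_pos: [579.4, 150.6, 48.6]
tcp_rot: [0.473, 0.881, -0.001, -0.0]
contact_force: [-2.7, -5.7, 0.3]
gripper_width: 13.0
gripper_force: 79.3
```

```bash
python3 st.py
```

```text
frame xy off [22.64 -0.1 ] z 48.65 psi err -0.0002 F [1.55 6.17] 0.28 M [-0.966  0.37  -0.133] t 10.27
```

Call:
play_rows(increments=[[[0, 0, 0], [0, 0, 0.3], 0], [[0, 0, 0], [0, 0, 0], 0]])

```text
time_s: 10.43
eef_pos: [579.3, 150.7, 48.6]
tcp_rot: [0.476, 0.88, -0.001, -0.0]
contact_force: [-2.8, -4.5, -0.3]
gripper_width: 12.9
gripper_force: 79.2
```

```bash
python3 st.py
```

```text
frame xy off [22.73 -0.21] z 48.6 psi err -0.0054 F [1.81 4.92] -0.3 M [-0.9    0.405 -0.061] t 10.43
```

Call:
play_rows(increments=[[[0, 0, 0], [0, 0, 0.3], 0], [[0, 0, 0], [0, 0, 0], 0]])

```text
time_s: 10.6
eef_pos: [579.4, 150.7, 48.6]
tcp_rot: [0.478, 0.879, -0.001, -0.0]
contact_force: [-2.5, -5.0, -0.6]
gripper_width: 12.8
gripper_force: 79.1
```

```bash
python3 st.py
```

```text
frame xy off [22.7  -0.23] z 48.57 psi err -0.0096 F [1.47 5.43] -0.62 M [-0.889  0.355  0.157] t 10.6
```

Call:
play_rows(increments=[[[0, 0, 0], [0, 0, 0.3], 0], [[0, 0, 0], [0, 0, 0], 0]])

```text
time_s: 10.77
eef_pos: [579.3, 150.7, 48.5]
tcp_rot: [0.479, 0.878, -0.001, -0.0]
contact_force: [-1.4, -5.0, -1.2]
gripper_width: 13.2
gripper_force: 79.1
```

```bash
python3 st.py
```

```text
frame xy off [22.7  -0.14] z 48.51 psi err -0.0142 F [0.35 5.2 ] -1.18 M [-0.891  0.531  0.413] t 10.77
```

Call:
play_rows(increments=[[[-0.0007, 0.0007, 0], [0, 0, -0.25], 0], [[-0.0014, 0.0014, 0], [0, 0, 0], 0], [[-0.0014, 0.0014, 0], [0, 0, 0], 0], [[-0.0014, 0.0014, 0], [0, 0, 0], 0], [[-0.0007, 0.0007, 0], [0, 0, 0], 0], [[0, 0, 0], [0, 0, 0], 0]])

```text
time_s: 11.27
eef_pos: [585.8, 149.4, 48.2]
tcp_rot: [0.478, 0.878, -0.002, -0.002]
contact_force: [-5.3, -3.8, 2.0]
gripper_width: 13.0
gripper_force: 79.5
```

```bash
python3 st.py
```

```text
frame xy off [16.13 -0.15] z 48.17 psi err -0.0102 F [4.44 4.8 ] 2.03 M [-0.675  1.099  0.309] t 11.27
```

Call:
play_rows(increments=[[[-0.0007, 0.0007, 0], [0, 0, 0], 0], [[-0.0007, 0.0007, 0], [0, 0, 0], 0], [[-0.0007, 0.0007, 0], [0, 0, 0], 0], [[-0.0007, 0.0007, 0], [0, 0, 0], 0]])

```text
time_s: 11.6
eef_pos: [589.2, 148.7, 48.2]
tcp_rot: [0.478, 0.879, -0.002, -0.002]
contact_force: [-7.8, -4.2, 4.1]
gripper_width: 12.9
gripper_force: 80.1
```

```bash
python3 st.py
```

```text
frame xy off [12.62 -0.15] z 48.18 psi err -0.01 F [6.82 5.64] 4.1 M [-0.64   1.363  0.262] t 11.6
```

Call:
play_rows(increments=[[[0, 0, -0.0007], [0, 0, 0], 0], [[0, 0, 0], [0, 0, 0], 0]])

```text
time_s: 11.77
eef_pos: [589.9, 148.5, 48.5]
tcp_rot: [0.478, 0.878, -0.001, -0.001]
contact_force: [-2.9, -3.7, -1.8]
gripper_width: 12.7
gripper_force: 78.8
```

```bash
python3 st.py
```

```text
frame xy off [11.87 -0.15] z 48.51 psi err -0.0102 F [2.07 4.17] -1.83 M [-0.739  0.653  0.233] t 11.77
```

Call:
play_rows(increments=[[[-0.0007, 0.0007, 0], [0, 0, 0], 0], [[-0.0007, 0.0007, 0], [0, 0, 0], 0]])

```text
time_s: 11.93
eef_pos: [591.7, 148.1, 48.3]
tcp_rot: [0.478, 0.878, -0.001, -0.001]
contact_force: [-4.4, -3.7, -2.8]
gripper_width: 13.2
gripper_force: 78.9
```

```bash
python3 st.py
```

```text
frame xy off [10.07 -0.14] z 48.33 psi err -0.0103 F [3.6  4.49] -2.83 M [-0.655  0.67   0.297] t 11.93
```

Call:
play_rows(increments=[[[-0.0007, 0.0007, 0], [0, 0, 0], 0], [[-0.0007, 0.0007, 0], [0, 0, 0], 0], [[-0.0007, 0.0007, 0], [0, 0, 0], 0]])

```text
time_s: 12.18
eef_pos: [594.7, 147.5, 48.3]
tcp_rot: [0.478, 0.878, -0.001, -0.001]
contact_force: [-2.7, -2.8, -2.6]
gripper_width: 12.7
gripper_force: 78.9
```

```bash
python3 st.py
```

```text
frame xy off [ 7.05 -0.13] z 48.29 psi err -0.0103 F [2.08 3.33] -2.6 M [-0.697  0.6    0.223] t 12.18
```

Call:
play_rows(increments=[[[-0.0007, 0.0007, 0], [0, 0, 0], 0], [[-0.0007, 0.0007, 0], [0, 0, 0], 0]])

```text
time_s: 12.35
eef_pos: [596.6, 147.1, 48.3]
tcp_rot: [0.478, 0.878, -0.001, -0.001]
contact_force: [-3.8, -3.5, -3.7]
gripper_width: 13.0
gripper_force: 78.9
```

```bash
python3 st.py
```

```text
frame xy off [ 5.04 -0.1 ] z 48.26 psi err -0.0104 F [3.03 4.21] -3.74 M [-0.713  0.611  0.27 ] t 12.35
```

```bash
python3 - <<'E'
from plan import *
for c in("top","scene"): cv2.imwrite(f"pics/{c}3.png",grab_frame(c))
a=cv2.imread("pics/top3.png")[150:220,240:340];b=cv2.imread("pics/scene3.png")[180:270,230:330]
o=np.zeros((450,800,3),np.uint8);o[:280,:400]=cv2.resize(a,(400,280));o[:360,400:800]=cv2.resize(b,(400,360));cv2.imwrite("pics/v3.png",o[:360])
E
```

```text
(no output)
```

View pics/v3.png

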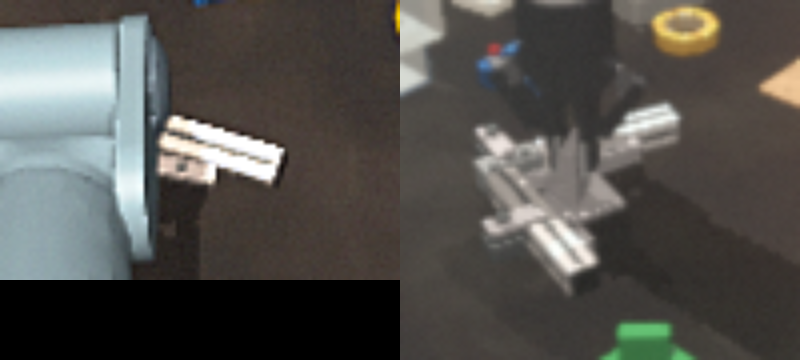

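The leg tip (left crop px 212,165) looks to be right against the rail. I'll check whether the rail has moved by differencing the two top pictures.

```bash
cat > th.py <<'E'
from fit import *
import sys
def theta(f,p=(644,173.7,2.936),roi=(284,165,316,205)):
    im=cv2.imread(f)
    def mo(q):
        P=[place(X,p) for X in FR(q[0])[2:]]
        return P,[topf(X) for X in P],[place(box(2,60,0,118,0,20),p)]
    r=fit("top",im,mo,[.08,.4],roi,"fr",[.05,.3]);return r.x.round(4),round(r.fun,2)
if __name__=="__main__":
    for f in sys.argv[1:]: print(f,theta(f))
E
python3 th.py pics/top0.png pics/top2.png pics/top3.png
```

```text
pics/top0.png (array([0.0959, 0.2382]), np.float64(7.07))
pics/top2.png (array([0.0964, 0.2374]), np.float64(7.42))
pics/top3.png (array([0.0964, 0.2227]), np.float64(7.01))
```

Call:
play_rows(increments=[[[-0.0007, 0.0007, 0], [0, 0, 0], 0], [[-0.0007, 0.0007, 0], [0, 0, 0], 0]])

```text
time_s: 12.62
eef_pos: [597.2, 147.0, 48.3]
tcp_rot: [0.478, 0.878, -0.002, -0.003]
contact_force: [-9.9, -2.8, 4.3]
gripper_width: 13.2
gripper_force: 79.9
```

```bash
python3 st.py
```

```text
frame xy off [ 4.49 -0.11] z 48.28 psi err -0.0105 F [9.16 4.7 ] 4.26 M [-0.631  1.831  0.183] t 12.62
```

Call:
play_rows(increments=[[[-0.0007, 0.0007, 0], [0, 0, 0], 0], [[-0.0007, 0.0007, 0], [0, 0, 0], 0]])

```text
time_s: 12.78
eef_pos: [598.7, 146.5, 48.3]
tcp_rot: [0.478, 0.878, -0.002, -0.004]
contact_force: [-11.7, -4.0, 3.8]
gripper_width: 12.8
gripper_force: 79.9
```

```bash
python3 st.py
```

```text
frame xy off [2.86 0.05] z 48.34 psi err -0.0108 F [10.68  6.23] 3.83 M [-0.593  1.975  0.07 ] t 12.78
```

Call:
play_rows(increments=[[[0, 0, -0.0007], [0, 0, 0], 0], [[-0.0004, 0.0004, 0], [0, 0, 0], 0], [[0, 0, 0], [0, 0, 0], 0]])

```text
time_s: 13.03
eef_pos: [599.3, 146.3, 48.4]
tcp_rot: [0.478, 0.878, -0.002, -0.004]
contact_force: [-8.8, -3.7, 0.2]
gripper_width: 12.9
gripper_force: 79.4
```

```bash
sed -i 's/,"t",round/,"tilt",(Q@A[:2,2]).round(4),"t",round/' st.py; python3 st.py
```

```text
frame xy off [2.28 0.12] z 48.41 psi err -0.0112 F [7.92 5.37] 0.19 M [-0.662  1.539  0.048] tilt [0.0081 0.0023] t 13.03
```

Call:
play_rows(increments=[[[-0.0007, 0.0007, 0], [0, 0, 0], 0], [[0, 0, 0], [0, 0, 0], 0]])

```text
time_s: 13.2
eef_pos: [600.3, 146.0, 48.4]
tcp_rot: [0.478, 0.878, -0.002, -0.003]
contact_force: [-7.9, -4.5, -0.8]
gripper_width: 12.7
gripper_force: 79.2
```

```bash
python3 st.py
```

```text
frame xy off [1.21 0.21] z 48.41 psi err -0.0113 F [6.9  5.94] -0.83 M [-0.695  1.567  0.029] tilt [0.0079 0.0023] t 13.2
```

Call:
play_rows(increments=[[[-0.0004, 0.0004, 0], [-0.2, -0.1, 0], 0], [[0, 0, 0], [-0.15, -0.1, 0], 0], [[0, 0, 0], [0, 0, 0], 0]])

```text
time_s: 13.45
eef_pos: [601.0, 145.8, 48.2]
tcp_rot: [0.478, 0.878, -0.0, -0.0]
contact_force: [-6.8, -5.2, -2.5]
gripper_width: 12.7
gripper_force: 79.0
```

```bash
python3 st.py
```

```text
frame xy off [0.49 0.31] z 48.25 psi err -0.0115 F [5.6  6.48] -2.55 M [-0.763  1.42   0.003] tilt [0.0004 0.0006] t 13.45
```

Call:
play_rows(increments=[[[-0.0003, 0.0003, 0], [0, 0, 0], 0], [[0, 0, 0], [0, 0, 0], 0]])

```text
time_s: 13.62
eef_pos: [601.4, 145.7, 48.2]
tcp_rot: [0.478, 0.878, -0.0, -0.0]
contact_force: [-7.4, -4.0, -2.6]
gripper_width: 12.6
gripper_force: 79.0
```

```bash
python3 st.py
```

```text
frame xy off [0.1  0.32] z 48.18 psi err -0.0116 F [6.49 5.41] -2.61 M [-0.827  1.387 -0.095] tilt [0.0007 0.0006] t 13.62
```

Call:
play_rows(increments=[[[-0.0003, 0.0003, 0], [0, 0, 0], 0], [[0, 0, 0], [0, 0, 0], 0]])

```text
time_s: 13.78
eef_pos: [601.8, 145.6, 48.2]
tcp_rot: [0.478, 0.878, -0.0, -0.0]
contact_force: [-6.8, -3.7, -2.9]
gripper_width: 13.0
gripper_force: 79.0
```

```bash
python3 st.py
```

```text
frame xy off [-0.31  0.32] z 48.16 psi err -0.0116 F [5.92 5.03] -2.92 M [-0.787  1.405 -0.123] tilt [0.0007 0.0006] t 13.78
```

Call:
play_rows(increments=[[[-0.0001, 0.0005, 0], [0, 0, 0], 0], [[-0.0003, 0.0003, 0], [0, 0, 0], 0], [[0, 0, 0], [0, 0, 0], 0]])

```text
time_s: 14.03
eef_pos: [602.4, 145.6, 48.2]
tcp_rot: [0.478, 0.878, -0.001, -0.001]
contact_force: [-8.1, -4.6, -1.1]
gripper_width: 12.8
gripper_force: 79.1
```

```bash
python3 st.py
```

```text
frame xy off [-0.91  0.21] z 48.18 psi err -0.0112 F [7.03 6.12] -1.11 M [-0.883  1.567 -0.019] tilt [0.0015 0.0012] t 14.03
```

Call:
play_rows(increments=[[[-0.0003, 0.0003, 0], [0, 0, 0], 0], [[0, 0, 0], [0, 0, 0], 0]])

```text
time_s: 14.2
eef_pos: [602.8, 145.5, 48.2]
tcp_rot: [0.478, 0.878, -0.001, -0.001]
contact_force: [-8.6, -4.6, -1.8]
gripper_width: 12.7
gripper_force: 79.2
```

```bash
python3 st.py
```

```text
frame xy off [-1.31  0.21] z 48.2 psi err -0.0111 F [7.51 6.27] -1.75 M [-0.883  1.655  0.004] tilt [0.0016 0.0012] t 14.2
```

Call:
play_rows(increments=[[[-0.0003, 0.0003, 0], [0, 0, 0], 0], [[0, 0, 0], [0, 0, 0], 0]])

```text
time_s: 14.37
eef_pos: [603.2, 145.4, 48.2]
tcp_rot: [0.478, 0.878, -0.001, -0.001]
contact_force: [-8.8, -5.4, -0.5]
gripper_width: 13.0
gripper_force: 79.2
```

```bash
python3 st.py
```

```text
frame xy off [-1.68  0.22] z 48.19 psi err -0.0111 F [7.59 7.05] -0.48 M [-0.846  1.608  0.007] tilt [0.0017 0.0012] t 14.37
```

Call:
play_rows(increments=[[[-0.0003, 0.0003, 0], [0, 0, 0], 0], [[0, 0, 0], [0, 0, 0], 0]])

```text
time_s: 14.53
eef_pos: [603.3, 145.4, 48.2]
tcp_rot: [0.478, 0.878, -0.001, -0.001]
contact_force: [-10.4, -5.1, 0.2]
gripper_width: 13.0
gripper_force: 79.4
```

```bash
python3 st.py
```

```text
frame xy off [-1.8   0.21] z 48.17 psi err -0.0112 F [9.22 7.1 ] 0.18 M [-0.813  1.784 -0.047] tilt [0.0026 0.0012] t 14.53
```

Call:
play_rows(increments=[[[-0.0003, 0.0003, 0], [0, 0, 0], 0], [[0, 0, 0], [0, 0, 0], 0]])

```text
time_s: 14.7
eef_pos: [603.3, 145.4, 48.2]
tcp_rot: [0.478, 0.878, -0.001, -0.002]
contact_force: [-11.6, -4.3, 1.5]
gripper_width: 12.6
gripper_force: 79.7
```

```bash
python3 st.py; python3 -c "
from h import *
cv2.imwrite('pics/top4.png',grab_frame('top'))"; python3 th.py pics/top4.png
```

```text
frame xy off [-1.83  0.21] z 48.18 psi err -0.0111 F [10.48  6.52] 1.47 M [-0.79   1.972 -0.036] tilt [0.0036 0.0014] t 14.7
pics/top4.png (array([0.0056, 0.394 ]), np.float64(10.48))
```

Call:
play_rows(increments=[[[0.0003, 0.0003, -0.0003], [-0.1, -0.05, 0], 0], [[0.0003, 0.0003, 0], [0, 0, 0], 0], [[-0.0003, 0.0003, 0], [0, 0, 0], 0], [[0, 0, 0], [0, 0, 0], 0]])

```text
time_s: 15.08
eef_pos: [603.4, 145.5, 48.2]
tcp_rot: [0.478, 0.878, -0.002, -0.001]
contact_force: [-14.0, -6.9, 2.4]
gripper_width: 13.1
gripper_force: 79.9
```

```bash
python3 st.py
```

```text
frame xy off [-1.89  0.15] z 48.22 psi err -0.0109 F [12.3   9.58] 2.36 M [-1.246  2.309  0.044] tilt [0.0032 0.0024] t 15.08
```

Call:
play_rows(increments=[[[0, 0, 0], [0, 0, 0.2], 0], [[0, 0, 0], [0, 0, 0], 0]])

```text
time_s: 15.25
eef_pos: [603.3, 145.5, 48.2]
tcp_rot: [0.479, 0.878, -0.002, -0.001]
contact_force: [-12.4, -7.3, 1.7]
gripper_width: 13.2
gripper_force: 79.8
```

```bash
python3 st.py
```

```text
frame xy off [-1.83  0.16] z 48.19 psi err -0.0138 F [10.67  9.66] 1.66 M [-1.19   2.265  0.143] tilt [0.0031 0.0026] t 15.25
```

Call:
play_rows(increments=[[[-0.0002, 0.0004, 0], [0, 0, 0.05], 0], [[0, 0, 0], [0, 0, 0], 0], [[0, 0, 0], [0, 0, 0], 0], [[0, 0, 0], [0, 0, 0], 0], [[0, 0, 0], [0, 0, 0], 0]])

```text
time_s: 15.67
eef_pos: [603.3, 145.5, 48.2]
tcp_rot: [0.48, 0.877, -0.002, -0.002]
contact_force: [-16.0, -7.0, 3.8]
gripper_width: 12.5
gripper_force: 80.1
```

```bash
python3 st.py;  python3 -c "
from h import *
cv2.imwrite('pics/top5.png',grab_frame('top'));cv2.imwrite('pics/scene5.png',grab_frame('scene'))"; python3 th.py pics/top5.png
```

```text
frame xy off [-1.87  0.16] z 48.19 psi err -0.0144 F [14.27 10.08] 3.78 M [-1.292  2.526  0.216] tilt [0.0042 0.0031] t 15.67
pics/top5.png (array([0.0056, 0.3849]), np.float64(10.59))
```

Call:
play_rows(increments=[[[-0.0001, 0.0004, -0.0004], [0, 0, 0], 0], [[0, 0, 0], [0, 0, 0], 0], [[0, 0, 0], [0, 0, 0], 0], [[0, 0, 0], [0, 0, 0], 0], [[0, 0, 0], [0, 0, 0], 0], [[0, 0, 0], [0, 0, 0], 0], [[0, 0, 0], [0, 0, 0], 0], [[0, 0, 0], [0, 0, 0], 0]])

```text
time_s: 16.43
eef_pos: [603.4, 145.5, 48.2]
tcp_rot: [0.48, 0.878, -0.002, -0.002]
contact_force: [-15.7, -8.7, 2.8]
gripper_width: 13.1
gripper_force: 80.0
```

Call:
play_rows(increments=[[[0, 0, 0], [0, 0, 0], 0], [[0, 0, 0], [0, 0, 0], 0], [[0, 0, 0], [0, 0, 0], 0], [[0, 0, 0], [0, 0, 0], 0], [[0, 0, 0], [0, 0, 0], 0], [[0, 0, 0], [0, 0, 0], 0], [[0, 0, 0], [0, 0, 0], 0], [[0, 0, 0], [0, 0, 0], 0]])

```text
time_s: 17.1
eef_pos: [603.4, 145.5, 48.2]
tcp_rot: [0.48, 0.878, -0.002, -0.002]
contact_force: [-15.8, -8.1, 2.7]
gripper_width: 13.2
gripper_force: 80.0
```

```bash
python3 st.py
```

```text
frame xy off [-1.88  0.09] z 48.24 psi err -0.0143 F [13.83 11.03] 2.69 M [-1.28   2.491  0.261] tilt [0.0049 0.0035] t 17.1
```

Call:
play_rows(increments=[[[0.0003, -0.0011, 0], [0, 0, 0], 0], [[0.0003, -0.0011, 0], [0, 0, 0], 0], [[0.0003, -0.0011, -0.0002], [0, 0, 0], 0], [[0.0003, -0.0011, -0.0003], [0, 0, 0], 0], [[0.0006, -0.0022, -0.0003], [0, 0, 0], 0], [[0.0006, -0.0022, 0], [0, 0, 0], 0], [[0.0006, -0.0022, 0], [0, 0, 0], 0], [[0.0006, -0.004, 0], [0, 0, 0], 0], [[0, -0.005, 0], [0, 0, 0], 0], [[0, 0, 0], [0, 0, 0], 0]])

```text
time_s: 17.93
eef_pos: [589.3, 138.6, 51.4]
tcp_rot: [0.48, 0.877, 0.002, 0.004]
contact_force: [-0.4, -0.1, -3.1]
gripper_width: 12.8
gripper_force: 79.1
```

```bash
python3 st.py
```

```text
frame xy off [10.57  9.71] z 51.41 psi err -0.0162 F [0.34 0.22] -3.13 M [-0.045  0.003 -0.   ] tilt [-0.0083 -0.0023] t 17.93
```

Call:
play_rows(increments=[[[0, 0, -0.003], [0.15, 0.08, 0], 0], [[0, 0, -0.008], [0.15, 0.08, 0], 0], [[0, 0, -0.014], [0.15, 0.09, 0], 0], [[0, 0, -0.014], [0, 0, 0], 0], [[0, 0, -0.014], [0, 0, 0], 0], [[0, 0, -0.01], [0, 0, 0], 0]])

```text
time_s: 18.43
eef_pos: [590.9, 138.9, 117.1]
tcp_rot: [0.48, 0.877, 0.001, 0.001]
contact_force: [0.5, -0.5, -2.6]
gripper_width: 13.2
gripper_force: 79.0
```

```bash
python3 - <<'E'
from plan import *
s=cv2.imread("pics/scene0.png").astype(float)
m=((s[...,2]-s[...,0])>55).astype(np.uint8);m[:,:318]=0;m[:,385:]=0;m[:180]=0;m[222:]=0
t=cv2.imread("pics/top0.png").astype(float)
# scene check of mat: overlap with projected mat at candidate centres
q=cv2.minAreaRect(cv2.findNonZero(((t[...,2]-t[...,0])[175:265,330:430]>60).astype(np.uint8)))
for c in((532.7,-184.7),(528,-166)):
    P=proj("scene",place(box(-90,90,-90,90,5,5),[*c,0.0]));print(c,cv2.boundingRect(P.astype(np.float32)))
print(cv2.boundingRect(m))
rows([532.7,-184.7,112],2.121,12)
E
```

```text
(532.7, -184.7) (319, 182, 69, 37)
(528, -166) (316, 184, 70, 38)
(320, 184, 58, 35)
at [590.93 138.95 117.08] psi 2.1398 tilt [ 3.1e-03  2.0e-04 -1.0e+00] F [ 0.5  -0.47 -2.55] M [-0.01   0.007  0.023] w 13.23 t 18.43
[[-0.0201,-0.0186,0.0004],[0,0,0.09],]
[[-0.0201,-0.0186,0.0004],[0,0,0.09],]
[[-0.0202,-0.0186,0.0004],[0,0,0.09],]
[[-0.0202,-0.0185,0.0004],[0,0,0.09],]
[[-0.0202,-0.0185,0.0004],[0,0,0.09],]
[[-0.0203,-0.0185,0.0004],[0,0,0.09],]
[[-0.0203,-0.0184,0.0004],[0,0,0.09],]
[[-0.0203,-0.0184,0.0004],[0,0,0.09],]
[[-0.0203,-0.0184,0.0004],[0,0,0.09],]
[[-0.0204,-0.0183,0.0004],[0,0,0.09],]
[[-0.0204,-0.0183,0.0004],[0,0,0.09],]
[[-0.0204,-0.0183,0.0004],[0,0,0.09],]
```

Call:
play_rows(increments=[[[-0.0201, -0.0186, 0.0004], [0, 0, 0.09], 0], [[-0.0201, -0.0186, 0.0004], [0, 0, 0.09], 0], [[-0.0202, -0.0186, 0.0004], [0, 0, 0.09], 0], [[-0.0202, -0.0185, 0.0004], [0, 0, 0.09], 0], [[-0.0202, -0.0185, 0.0004], [0, 0, 0.09], 0], [[-0.0203, -0.0185, 0.0004], [0, 0, 0.09], 0], [[-0.0203, -0.0184, 0.0004], [0, 0, 0.09], 0], [[-0.0203, -0.0184, 0.0004], [0, 0, 0.09], 0], [[-0.0203, -0.0184, 0.0004], [0, 0, 0.09], 0], [[-0.0204, -0.0183, 0.0004], [0, 0, 0.09], 0]])

```text
time_s: 19.27
eef_pos: [541.2, -132.3, 111.4]
tcp_rot: [0.487, 0.873, 0.0, 0.001]
contact_force: [0.8, 0.4, -3.3]
gripper_width: 12.8
gripper_force: 79.2
```

Call:
play_rows(increments=[[[-0.0204, -0.0183, 0.0004], [0, 0, 0.09], 0], [[-0.0204, -0.0183, 0.0004], [0, 0, 0.09], 0], [[0, 0, 0], [0, 0, 0], 0], [[0, 0, 0], [0, 0, 0], 0], [[0, 0, 0], [0, 0, 0], 0]])

```text
time_s: 19.68
eef_pos: [531.6, -184.6, 110.0]
tcp_rot: [0.489, 0.873, 0.0, 0.0]
contact_force: [0.1, 0.8, -3.1]
gripper_width: 12.8
gripper_force: 79.3
```

```bash
python3 - <<'E'
from fit import *
from plan import rows
for c,roi in(("top",(230,160,318,234)),("scene",(245,200,304,256))):
    im=grab_frame(c);cv2.imwrite(f"pics/{c}6.png",im)
    r=fit(c,im,frm,[645,173,2.94,.02,.3],roi,"fr",[4,4,.05,.05,.3]);print(c,r.x.round(4),round(r.fun,2))
a=cv2.imread("pics/top6.png")[150:240,235:325];b=cv2.imread("pics/scene6.png")[170:260,240:390]
o=np.zeros((400,800,3),np.uint8);o[:400,:400]=cv2.resize(a,(400,400));o[:240,400:]=cv2.resize(b,(400,240));cv2.imwrite("pics/v6.png",o)
rows([532.7,-184.7,60],2.121,6)
E
```

```text
top [6.439376e+02 1.733270e+02 2.947000e+00 2.650000e-02 2.112000e-01] 25.82
scene [6.439516e+02 1.748411e+02 2.939300e+00 2.650000e-02 3.508000e-01] 24.34
at [ 531.64 -183.84  109.72] psi 2.1221 tilt [ 0.e+00  3.e-04 -1.e+00] F [ 0.08  1.73 -3.03] M [ 0.002 -0.029 -0.005] w 13.19 t 19.78
[[-0.0002,0.0001,0.0083],[0,0,0.01],]
[[-0.0002,0.0001,0.0083],[0,0,0.01],]
[[-0.0002,0.0001,0.0083],[0,0,0.01],]
[[-0.0002,0.0001,0.0083],[0,0,0.01],]
[[-0.0002,0.0001,0.0083],[0,0,0.01],]
[[-0.0002,0.0001,0.0083],[0,0,0.01],]
```

View pics/v6.png

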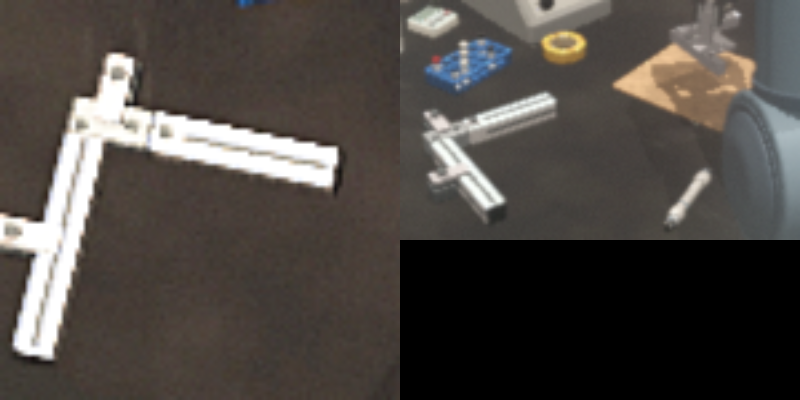

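```bash
cat > ln.py <<'E'
from fit import *
from scipy.ndimage import map_coordinates
def edges(f,c,th,p=(643.9,174,2.942)):
    im=cv2.imread(f).max(2).astype(float)
    def lines(P0,d,n,L):   # frame coords: start, along, across; L range
        out=[]
        ls=np.arange(*L,2.);a=np.arange(-30,30,.25)
        for side in(-1,1):
            pts=[]
            for l in ls:
                X=np.array([[*(P0+d*l+n*k),25.] for k in a]);q=proj(c,place(X,p))
                v=map_coordinates(im,[q[:,1],q[:,0]],order=1)
                i=np.where(v>150)[0]
                if len(i): pts.append((l,a[i[0]] if side<0 else a[i[-1]]))
            pts=np.array(pts)
            for _ in range(4):
                g=np.polyfit(pts[:,0],pts[:,1],1);r=pts[:,1]-np.polyval(g,pts[:,0]);pts=pts[abs(r)<max(2*r.std(),.3)]
            out.append((round(g[0],4),round(g[1],2),len(pts),round(r.std(),2)))
        return out
    e=np.eye(2)
    print(f,"fixed: d(y)/dx",lines(np.array([0,-12.5]),e[0],e[1],(10,148)))
    d=np.array([np.sin(th),np.cos(th)]);n=np.array([np.cos(th),-np.sin(th)])
    print("   swing: dx/dy rel th",lines(np.array([-12.5,40.]),d,n,(0,112)))
edges("pics/top0.png","top",.1);edges("pics/top6.png","top",.02);edges("pics/scene0.png","scene",.1);edges("pics/scene6.png","scene",.02)
E
python3 ln.py
```

```text
pics/top0.png fixed: d(y)/dx [(np.float64(-0.0082), np.float64(-12.39), 57, np.float64(0.34)), (np.float64(-0.0087), np.float64(15.09), 69, np.float64(0.49))]
   swing: dx/dy rel th [(np.float64(0.0019), np.float64(-13.04), 55, np.float64(0.55)), (np.float64(0.0003), np.float64(14.86), 55, np.float64(0.39))]
pics/top6.png fixed: d(y)/dx [(np.float64(-0.0081), np.float64(-12.52), 56, np.float64(0.32)), (np.float64(-0.0084), np.float64(15.12), 69, np.float64(0.5))]
   swing: dx/dy rel th [(np.float64(-0.0063), np.float64(-13.11), 56, np.float64(0.63)), (np.float64(-0.0119), np.float64(15.21), 55, np.float64(0.38))]
pics/scene0.png fixed: d(y)/dx [(np.float64(-0.0061), np.float64(-16.33), 50, np.float64(0.27)), (np.float64(-0.0136), np.float64(13.28), 62, np.float64(0.17))]
   swing: dx/dy rel th [(np.float64(0.0014), np.float64(-12.34), 50, np.float64(0.29)), (np.float64(0.0052), np.float64(22.08), 47, np.float64(0.41))]
pics/scene6.png fixed: d(y)/dx [(np.float64(-0.006), np.float64(-16.68), 51, np.float64(0.31)), (np.float64(-0.0137), np.float64(13.58), 60, np.float64(0.13))]
   swing: dx/dy rel th [(np.float64(-0.0115), np.float64(-12.66), 51, np.float64(0.39)), (np.float64(-0.0014), np.float64(22.61), 47, np.float64(0.38))]
```

Call:
play_rows(increments=[[[-0.0002, 0.0001, 0.0083], [0, 0, 0], 0], [[-0.0002, 0.0001, 0.0083], [0, 0, 0], 0], [[-0.0002, 0.0001, 0.0083], [0, 0, 0], 0], [[-0.0002, 0.0001, 0.0083], [0, 0, 0], 0], [[0, 0, 0.0083], [0, 0, 0], 0], [[0, 0, 0.006], [0, 0, 0], 0], [[0, 0, 0.003], [0, 0, 0], 0], [[0, 0, 0.001], [0, 0, 0], 0], [[0, 0, 0], [0, 0, 0], 0]])

```text
time_s: 20.53
eef_pos: [532.2, -185.3, 57.8]
tcp_rot: [0.489, 0.873, 0.0, -0.0]
contact_force: [0.4, 0.1, -3.1]
gripper_width: 12.7
gripper_force: 79.3
```

Call:
play_rows(increments=[[[0, 0, 0.001], [0, 0, 0], 0], [[0, 0, 0.001], [0, 0, 0], 0], [[0, 0, 0], [0, 0, 0], 0]])

```text
time_s: 20.78
eef_pos: [532.4, -185.4, 56.3]
tcp_rot: [0.489, 0.873, 0.0, 0.0]
contact_force: [-0.0, 0.8, -2.8]
gripper_width: 12.8
gripper_force: 79.3
```

Call:
play_rows(increments=[[[0, 0, 0.0007], [0, 0, 0], 0], [[0, 0, 0.0007], [0, 0, 0], 0], [[0, 0, 0], [0, 0, 0], 0]])

```text
time_s: 21.03
eef_pos: [532.2, -185.3, 54.6]
tcp_rot: [0.489, 0.873, 0.0, -0.0]
contact_force: [-0.4, 0.4, -2.5]
gripper_width: 13.0
gripper_force: 79.3
```

Call:
play_rows(increments=[[[0, 0, 0.0005], [0, 0, 0], 0], [[0, 0, 0.0005], [0, 0, 0], 0], [[0, 0, 0], [0, 0, 0], 0]])

```text
time_s: 21.28
eef_pos: [532.2, -185.2, 53.5]
tcp_rot: [0.488, 0.873, 0.0, -0.0]
contact_force: [0.3, 0.1, -2.7]
gripper_width: 12.7
gripper_force: 79.3
```

Call:
play_rows(increments=[[[0, 0, 0.0005], [0, 0, 0], 0], [[0, 0, 0], [0, 0, 0], 0]])

```text
time_s: 21.45
eef_pos: [532.2, -185.3, 53.1]
tcp_rot: [0.488, 0.873, 0.0, -0.0]
contact_force: [-0.4, -0.6, -3.0]
gripper_width: 12.9
gripper_force: 79.3
```

Call:
play_rows(increments=[[[0, 0, 0.0005], [0, 0, 0], 0], [[0, 0, 0], [0, 0, 0], 0]])

```text
time_s: 21.62
eef_pos: [532.4, -185.3, 52.9]
tcp_rot: [0.488, 0.873, -0.0, -0.0]
contact_force: [-2.1, 1.1, 0.2]
gripper_width: 12.7
gripper_force: 79.7
```

Call:
play_rows(increments=[[[0, 0, 0.0004], [0, 0, 0], 0], [[0, 0, 0], [0, 0, 0], 0], [[0, 0, 0], [0, 0, 0], 0], [[0, 0, 0], [0, 0, 0], 0]], force=20)

```text
time_s: 21.95
eef_pos: [532.4, -185.3, 53.0]
tcp_rot: [0.488, 0.873, -0.0, -0.0]
contact_force: [-3.8, 2.9, 4.9]
gripper_width: 13.1
gripper_force: 80.5
```

Call:
play_rows(increments=[[[0, 0, 0], [0, 0, 0], 0.16], [[0, 0, 0], [0, 0, 0], 0.2], [[0, 0, 0], [0, 0, 0], 0.3], [[0, 0, 0], [0, 0, 0], 0.5], [[0, 0, 0], [0, 0, 0], 0.7], [[0, 0, 0], [0, 0, 0], 0.7], [[0, 0, -0.004], [0, 0, 0], 0.7], [[0, 0, -0.01], [0, 0, 0], 0.7], [[0, 0, -0.02], [0, 0, 0], 0.7], [[0, 0, -0.03], [0, 0, 0], 0.7]])

```text
time_s: 22.78
eef_pos: [530.6, -184.4, 115.2]
tcp_rot: [0.489, 0.873, 0.0, -0.003]
contact_force: [-0.2, -0.9, -0.9]
gripper_width: 59.4
gripper_force: 0.0
```

Call:
play_rows(increments=[[[0, 0, -0.03], [0, 0, 0], 0.7], [[0, 0, -0.03], [0, 0, 0], 0.7], [[0, 0, -0.03], [0, 0, 0], 0.7], [[0.02, -0.015, -0.02], [0, 0, 0], 0.7], [[0.02, -0.02, 0], [0, 0, 0], 0.7], [[0.03, -0.02, 0], [0, 0, 0], 0.7], [[0.03, -0.02, 0], [0, 0, 0], 0.7], [[0.03, -0.02, 0], [0, 0, 0], 0.7], [[0.02, -0.01, 0], [0, 0, 0], 0.7], [[0, 0, 0], [0, 0, 0], 0.7]])

```text
time_s: 23.62
eef_pos: [361.9, -110.6, 226.3]
tcp_rot: [0.488, 0.873, 0.0, 0.0]
contact_force: [0.4, -0.7, -0.9]
gripper_width: 59.9
gripper_force: 0.0
```

```bash
python3 - <<'E'
from fit import *
s=sense();print(s["eef_pos"],s["contact_force"],s["time_s"])
for c in("top","scene"):
    im=grab_frame(c);cv2.imwrite(f"pics/{c}7.png",im)
im=cv2.imread("pics/top7.png");r=fit("top",im,sqm(5),[575,-158,2.906,.8],(352,196,411,250),"sq",[5,5,.08,-.3]);print(r.x.round(3),r.fun,place(np.array([[36,36,46.]]),r.x[:3],5))
o=np.zeros((600,800,3),np.uint8);o[:500]=cv2.resize(im[130:330,150:470],(800,500));cv2.imwrite("pics/v7.png",o[:500])
from ln import edges
edges("pics/top7.png","top",.02)
E
```

```text
[ 361.90420352 -110.56440233  226.29068188] [ 0.4419429  -0.65776177 -0.91539096] 23.6167
[ 573.932 -159.497    2.91     0.96 ] 446.70130130952555 [[ 530.63393271 -186.27978386   51.        ]]
pics/top0.png fixed: d(y)/dx [(np.float64(-0.0082), np.float64(-12.39), 57, np.float64(0.34)), (np.float64(-0.0087), np.float64(15.09), 69, np.float64(0.49))]
   swing: dx/dy rel th [(np.float64(0.0019), np.float64(-13.04), 55, np.float64(0.55)), (np.float64(0.0003), np.float64(14.86), 55, np.float64(0.39))]
pics/top6.png fixed: d(y)/dx [(np.float64(-0.0081), np.float64(-12.52), 56, np.float64(0.32)), (np.float64(-0.0084), np.float64(15.12), 69, np.float64(0.5))]
   swing: dx/dy rel th [(np.float64(-0.0063), np.float64(-13.11), 56, np.float64(0.63)), (np.float64(-0.0119), np.float64(15.21), 55, np.float64(0.38))]
pics/scene0.png fixed: d(y)/dx [(np.float64(-0.0061), np.float64(-16.33), 50, np.float64(0.27)), (np.float64(-0.0136), np.float64(13.28), 62, np.float64(0.17))]
   swing: dx/dy rel th [(np.float64(0.0014), np.float64(-12.34), 50, np.float64(0.29)), (np.float64(0.0052), np.float64(22.08), 47, np.float64(0.41))]
pics/scene6.png fixed: d(y)/dx [(np.float64(-0.006), np.float64(-16.68), 51, np.float64(0.31)), (np.float64(-0.0137), np.float64(13.58), 60, np.float64(0.13))]
   swing: dx/dy rel th [(np.float64(-0.0115), np.float64(-12.66), 51, np.float64(0.39)), (np.float64(-0.0014), np.float64(22.61), 47, np.float64(0.38))]
pics/top7.png fixed: d(y)/dx [(np.float64(-0.0084), np.float64(-12.39), 57, np.float64(0.33)), (np.float64(-0.0089), np.float64(15.11), 69, np.float64(0.49))]
   swing: dx/dy rel th [(np.float64(-0.0068), np.float64(-13.05), 56, np.float64(0.62)), (np.float64(-0.0112), np.float64(15.06), 56, np.float64(0.4))]
```

View pics/v7.png

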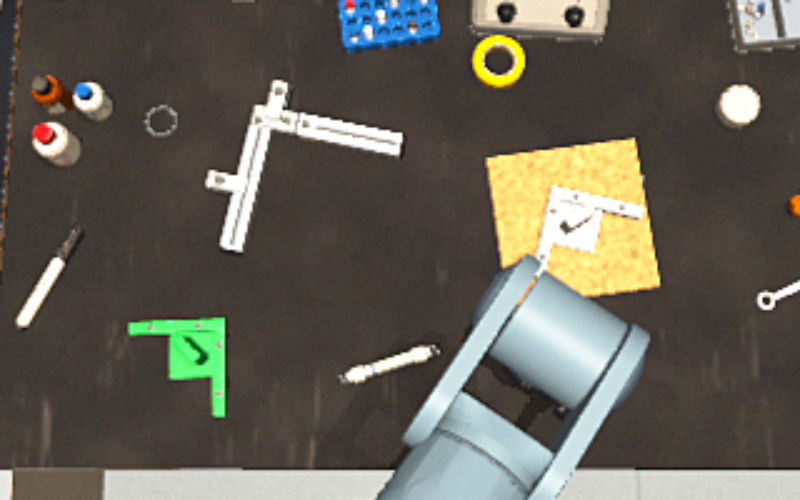

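The square lies flat at the mat's middle (its plate is at crop px 577,222). The rail stands true to within the image resolution and hasn't moved since, the bystanders are untouched, and the arm is clear. I'm handing the job in.

```bash
python3 -c "
from rig import *
print(job_done())"
```

```text
the job is handed in; nothing more can be done
None
```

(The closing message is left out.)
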